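Shut and lock the capsule drawer

TASK

Push the open capsule drawer fully shut with a fingertip, then tighten the loose wing screw on top of it: stroke its wings round clockwise, seen from above, push after push, until it comes to its stop and the red wing points at the red mark on the housing. Take neither the wings nor the drawer front between the fingers, and leave the cups, the knock tube and the stirrer cup standing where they are.

Things in the scene. Friction and masses are not known exactly. Their poses are not given: they have to be found in the camera images.
- capsule_unit: grey plastic housing of the capsule drawer, fixed, 180 mm (x) by 150 mm (y) by 85 mm high; origin at the centre of its underside, z up. Its open face looks to its own -x, roughly towards the robot. A red index line on its flat top, between the screw and the front edge, points along -x from the screw. The housing stands turned by up to 0.25 rad
- drawer (a joint): how far the drawer is open, m: 0 fully shut (stop), grows as it comes out along the housing's -x, up to 0.09. Starts 0.03 to 0.07 open; slides with about 1.5 N of friction and stays where left
- drawer_front (a point): middle of the upper edge of the outer face of the drawer's black front panel (150 mm wide, 8 mm thick, from 5 mm to 82 mm above the work surface); x points into the housing, across the panel's thickness. Moves with the drawer; shut, it lies 98 mm towards -x of the housing's origin
- wing_screw (a joint): turn of the wing screw, rad, growing clockwise seen from above. At 0 the red wing points along the housing's -x; the stop (tight) is at 6.28, a full turn later, where the red wing points at the red mark again. Starts at 0.5 to 2.0; turns with about 0.05 N m of friction, stays where left, does not rise or sink noticeably
- screw_hub (a point): on the wing screw's upright axis, level with the housing's top (85 mm up), 30 mm towards -x from the housing's middle. Steel hub 26 mm across, 38 mm high; two opposite upright wings, one red, one black, 7 mm thick, reaching 40 mm from the axis, from 8 to 36 mm above the housing's top. Fixed washer under it 34 mm across, 4 mm thick. Turns with the screw: red wing along -x, black along +x
- red_wing (a point): middle of the outer end of the red wing, 40 mm from the axis and 22 mm above the housing's top
- glass_cup_a: clear glass cup, loose, 80 mm across the rim and 70 mm high with a handle on its +y side (reaching about 75 mm from the centre); origin at the centre of its underside. Bystander, stands beside the capsule drawer; the four bystanders swap places
- glass_cup_b: clear glass cup, loose, 80 mm across the rim and 70 mm high with a handle on its +y side (reaching about 75 mm from the centre); origin at the centre of its underside. Bystander, stands beside the capsule drawer; the four bystanders swap places
- knock_tube: open stainless tube, loose, 100 mm across, 140 mm high with a black rubber bar across its mouth; origin at the centre of its underside. Bystander
- stirrer_cup: round bamboo cup, loose, 72 mm across and 100 mm high, its stirrers reaching 160 mm up; origin at the centre of its underside. Bystander
Things that resemble listed ones, but are neither listed nor needed, are in the scene too. Of the things like the capsule_unit, leave any that is brown; of the rest the smaller one is meant.

How it is judged:
On the way, in this order (a step that is already met when the one before it is completed fails the run):
1. the drawer is pushed fully shut (within 4 mm) (value of joint drawer below 0.004 m), for 0.2 s.
2. with the drawer shut, the wing screw is turned clockwise to its stop (within 0.2 rad) (value of joint drawer below 0.004 m and value of joint wing_screw above 6.08 rad), for 0.2 s.
At the end, for the whole second after the job is handed in: The drawer is shut to within 4 mm, the wing screw stands within 0.2 rad of its stop with the red wing at the red mark, at rest, and every bystander stands within 20 mm of where it was (all of step 2 and velocity of joint wing_screw below 0.1 rad/s and distance of each of glass_cup_a, glass_cup_b, knock_tube, stirrer_cup from where it was at the start of the episode below 0.02 m); the robot touches nothing.
It fails at once if a glass cup is shifted by over 20 mm, lifted or tipped (distance of any of glass_cup_a, glass_cup_b from where it was at the start of the episode above 0.02 m or angle between any of glass_cup_a, glass_cup_b's own z axis and vertical above 0.2 rad).
It fails at once if the knock tube is shifted by over 20 mm, lifted or tipped (distance of knock_tube from where it was at the start of the episode above 0.02 m or angle between knock_tube's own z axis and vertical above 0.2 rad).
It fails at once if the stirrer cup is shifted by over 20 mm, lifted or tipped (distance of stirrer_cup from where it was at the start of the episode above 0.02 m or angle between stirrer_cup's own z axis and vertical above 0.2 rad).
It fails at once if the wing screw is taken between the fingers (x of the grasp point in the frame of screw_hub between -0.042 and 0.042 m and y of the grasp point in the frame of screw_hub between -0.005 and 0.005 m and z of the grasp point in the frame of screw_hub between 0 and 0.044 m).
It fails at once if the drawer front is taken between the fingers (x of the grasp point in the frame of drawer_front between 0 and 0.008 m and y of the grasp point in the frame of drawer_front between -0.078 and 0.078 m and z of the grasp point in the frame of drawer_front between -0.08 and 0.008 m).
It also fails if it takes over 51 s, if anything falls off the work surface, if the arm or the gripper's body presses on something with over 40 N, if the wrist force passes 120 N, or if a joint passes its speed limit or range.

ROBOT

A 6-joint arm with a two-finger parallel gripper is mounted at the origin on the work surface. World frame = base frame: x ahead of the robot, y to its left, z up, the work surface at z = 0. Lengths are in m, angles in rad, forces in N, time in s.
With the tool pointing down it reaches from about 0.375 to 0.9 m from the base axis. Payload 3.1 kg.
Tool frame: the origin (TCP) lies between the finger pads; the fingertips stand 17 mm ahead of it and the grasp point (between the pads) lies 2 mm behind it; z points along the fingers, y is the line along which they close (so a half turn about z gives the same grasp; the last joint's range is limited). The gripper opens to 85 mm and grips with 20 to 120 N. Pads are 22 mm wide; open, the fingers measure 114 mm over their backs; the gripper's body (76 mm by 85 mm) begins 54 mm behind the grasp point. The pads swing forward as they close: fully open they stand 13 mm farther back than shut.
Start: joints at [-1.415, 0.527, 1.433, -0, 1.181, -0.178], TCP at [0.205, -0.59, 0.248] pointing down, gripper open.
Joint ranges: [-3.08, 3.08], [-0.75, 2.2], [0.22, 2.44], [-1.43, 4.57], [0, 2.65], [-2.85, 2.85]. Speed limits (rad/s): [2.79, 2.79, 3.14, 3.14, 3.14, 3.14].

INTERFACE

Orientations are given as a unit quaternion [x, y, z, w].
In Python, from station import sense, vision, order gives the robot as it stands.
- The arm moves only by the shell command python3 -m crank 'ROWS' [OPENING] [FORCE]. ROWS is JSON, a list of rows, each an object with "dp": the shift along the world's x, y, z in units of 30 mm (1.0 is 30 mm), a list of three; "angular": the turn, a rotation vector about the world's x, y, z in degrees, a list of three. In form: [{"dp": [dx, dy, dz], "angular": [ax, ay, az]}, ...]. A call has 1 to 20 rows; each row shifts and turns the commanded pose from where the row before left it; what a row does not reach is not made up. A row lasts 1/10 s, in which the tool goes at most 50 mm and 8.59 degrees, less where a joint would pass 70% of its speed; a pose out of reach is approached as far as the arm can. A call is refused whole if a number of a shift passes 1 or a number of a turn 8.59, either way. A call with a gripper value outside its range is refused whole. OPENING is the closure, from 0 (fully open) to 1 (shut), set as the call begins (- or left out, the last holds). The fingers move at their own pace and stop on an object; FORCE is the grip in N (left out, the last holds). Time passes only in rows, so rows that do not move let the fingers close. It gives the time, the measured TCP pose, the force, the opening and the grip force at its end, in the units of the state.
- sense(): the state, without advancing time (a new reading comes with each control period).
- vision.snapshot(name): name is "side" or "top"; returns a dict with "image" (480x640x3 uint8, blue, green, red), "range_z" (480x640 float32, m along the optical axis (not along the pixel's ray), 0 where there is no reading), "mtx" (3x3 intrinsics, pixels), "pose" (4x4, takes a point from camera to world coordinates). Camera axes: x right, y down, z forward; pixel columns grow to the right and rows downward; lengths in m; the calibration is good to about 2 mm. A picture is of the moment at which its call begins.
- order.sign_off(): hands the job in; it is judged then, once.
The state is a dict: "t": time; "q": joint angles; "qd": joint speeds; "tau": joint torques, N m; "tcp_pos": TCP position; "tool_rot": TCP orientation; "force": force on the tool from outside, world axes, zero at the start; "ft_torque": the same for the moment, N m; "finger_gap": opening from 0.0 (shut) to 1.0 (fully open); "gripper_force": force on a finger pad.
Only numpy, scipy, OpenCV 4.12 (cv2) and the standard library are available. Lean on these libraries where they do the work, as an engineer would, in place of code of your own. Each camera call takes 0.05 s, during which the arm holds its last target. There are 200 camera calls.

## Working session

There is one attempt and no reset: what is moved stays moved. The work goes in short steps, Python scripts to look and compute and a shell command to move; the robot and the scene stay as the last step left them, time stands still between calls to the robot, and variables do not carry over. Pictures are saved under pics/ and viewed, at most 10 in all, crops included, and the job is handed in when it is done.

```bash
mkdir -p pics; ls
cat > h.py <<'E'
import numpy as np, cv2
from station import sense, vision, order
def snap(n):
    s=vision.snapshot(n); np.savez('/tmp/%s.npz'%n,**{k:s[k] for k in s}); return s
def pts(s):
    z=s['range_z']; K=s['mtx']; v,u=np.mgrid[:480,:640]
    P=np.stack([(u-K[0,2])/K[0,0]*z,(v-K[1,2])/K[1,1]*z,z],-1)
    W=P@s['pose'][:3,:3].T+s['pose'][:3,3]; W[z==0]=np.nan
    return W
E
python3 - <<'E'
from h import *
for n in('top','side'):
    s=snap(n); cv2.imwrite('pics/%s0.png'%n,s['image']); print(s['pose'].round(3).tolist(),s['mtx'].round(0).tolist())
print(sense())
E
```

```text
pics
[[-0.024, -0.997, 0.077, 0.412], [-1.0, 0.022, -0.017, 0.078], [0.015, -0.077, -0.997, 1.5], [0.0, 0.0, 0.0, 1.0]] [[614.0, 0.0, 319.0], [0.0, 614.0, 233.0], [0.0, 0.0, 1.0]]
[[-0.998, -0.042, 0.054, 0.473], [-0.068, 0.58, -0.812, 0.922], [0.003, -0.814, -0.581, 0.708], [0.0, 0.0, 0.0, 1.0]] [[524.0, 0.0, 316.0], [0.0, 524.0, 237.0], [0.0, 0.0, 1.0]]
{'t': 0.1, 'q': array([-1.41453550e+00,  5.28361747e-01,  1.43376911e+00, -3.11212546e-05,
        1.18141290e+00, -1.78473821e-01]), 'qd': array([ 0.00079572, -0.00150522, -0.00293027, -0.00064164, -0.00025987,
        0.00113015]), 'tau': array([ 1.15813987e-04, -4.43302274e+01, -1.78585911e+01, -2.41404323e-04,
        3.88309956e-03, -1.62742123e-05]), 'tcp_pos': array([ 0.20526289, -0.58968435,  0.2474401 ]), 'tool_rot': array([ 9.86025297e-01,  1.66592802e-01, -3.55445420e-06, -9.75647908e-04]), 'force': array([0.46040986, 0.8653953 , 0.1166963 ]), 'ft_torque': array([-0.04979252,  0.00576934, -0.07731712]), 'gripper_force': 0.0, 'finger_gap': 0.9971123957219092}
```

View pics/top0.png

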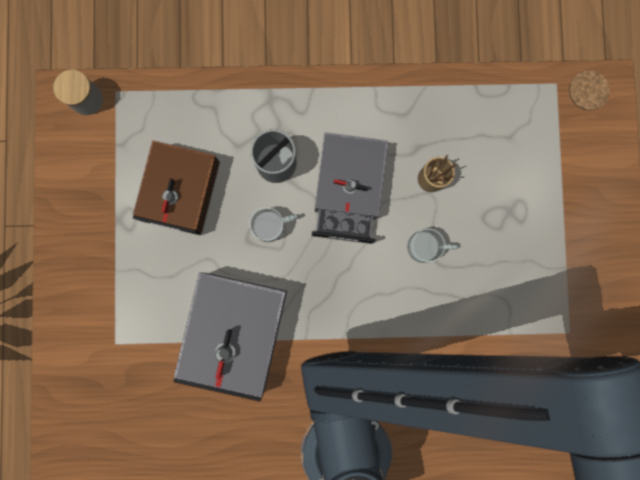

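View pics/side0.png

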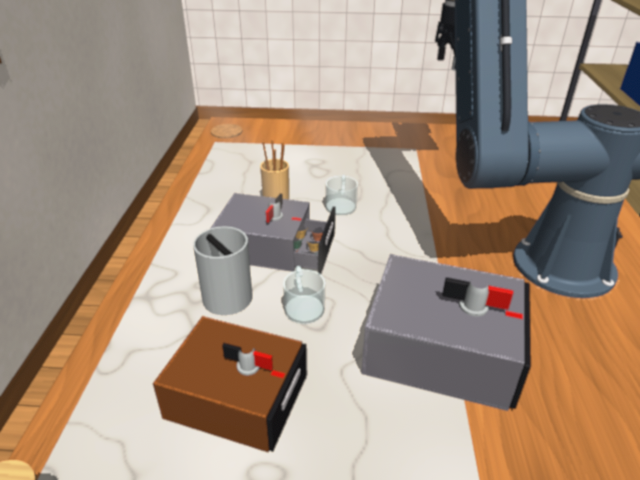

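The target is the smaller grey unit: its hub is near top-view pixel (352,185), the red wing points left to (336,183), and the open drawer front is at (345,237). The cups are at (268,223) and (428,245), the tube at (274,157) and the stirrers at (437,175). Next I'll measure these.

```bash
cat >> h.py <<'E'
def ray(s,u,v,h):
    K=s['mtx']; d=s['pose'][:3,:3]@np.array([(u-K[0,2])/K[0,0],(v-K[1,2])/K[1,1],1]); c=s['pose'][:3,3]
    return c+d*(h-c[2])/d[2]
E
cat > m.py <<'E'
from h import *
s=snap('top'); W=pts(s); im=s['image']
roi=np.zeros((480,640),bool); roi[120:250,300:405]=1
Z=W[...,2]
m=roi&(Z>.078)&(Z<.092); n,l,st,c=cv2.connectedComponentsWithStats(m.astype(np.uint8))
i=1+np.argmax(st[1:,4]); m=l==i
r=cv2.minAreaRect(W[m][:,:2].astype(np.float32)*1000); print('top rect mm',r,'z',np.median(Z[m])); print(cv2.boxPoints(r).round(0).tolist())
hsv=cv2.cvtColor(im,cv2.COLOR_BGR2HSV)
red=roi&((hsv[...,0]<8)|(hsv[...,0]>172))&(hsv[...,1]>150)&(hsv[...,2]>60)
n,l,st,c=cv2.connectedComponentsWithStats(red.astype(np.uint8))
for i in range(1,n):
    if st[i,4]>4: print('red',st[i],ray(s,*c[i],.121 if c[i][1]<195 else .085).round(4),np.nanmedian(Z[l==i]))
hi=roi&(Z>.11)&(Z<.135); print('high z',hi.sum(),np.nanmean(W[hi],0).round(4)); 
q=W[hi][:,:2]; q0=q.mean(0); w,V=np.linalg.eigh(np.cov((q-q0).T)); print('wing axis',V[:,1], ((q-q0)@V[:,1]).min(),((q-q0)@V[:,1]).max())
f=roi&(Z>.07)&(Z<.09)&(hsv[...,2]<60); f[:225]=0; r=cv2.minAreaRect(W[f][:,:2].astype(np.float32)*1000); print('front',r,f.sum())
for nm,(a,b,c2,d) in dict(cupA=(200,245,245,310),cupB=(225,265,400,465),tube=(125,190,245,303),stir=(150,195,412,470)).items():
    k=np.zeros_like(roi); k[a:b,c2:d]=1; k&=(Z>.03)&(Z<.3); p=W[k]
    if len(p): print(nm,p.min(0).round(3),p.max(0).round(3))
E
python3 m.py; python3 -c "
import numpy as np,cv2
im=cv2.imread('pics/top0.png')[110:270,230:470];cv2.imwrite('pics/c.png',cv2.resize(im,None,fx=3.3,fy=3.3,interpolation=2))"
```

```text
top rect mm ((657.6820068359375, -23.671669006347656), (150.3458251953125, 181.8883819580078), 81.28521728515625) z 0.08559327026151509
[[556.0, -84.0], [736.0, -112.0], [759.0, 37.0], [579.0, 64.0]]
red [335 180  11   5  34] [0.6325 0.0039 0.121 ] 0.12028551126794784
red [346 204   3   7  18] [ 0.5797 -0.0126  0.085 ] 0.08565194562902356
high z 138 [ 0.6261 -0.0182  0.1194]
wing axis [0.26194712 0.96508223] -0.039695636912906826 0.039509713495007925
front ((512.6970825195312, -3.3107147216796875), (142.9725341796875, 8.972444534301758), 81.45136260986328) 202
cupA [0.507 0.107 0.03 ] [0.586 0.216 0.077]
cupB [ 0.449 -0.276  0.03 ] [ 0.528 -0.159  0.079]
tube [0.653 0.105 0.03 ] [0.751 0.205 0.146]
stir [ 0.62 -0.26  0.03] [ 0.691 -0.189  0.162]
```

View pics/c.png

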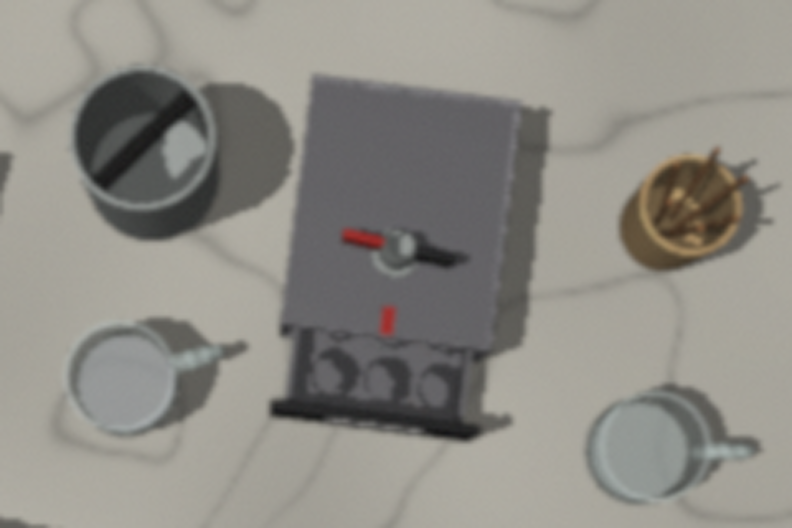

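The housing yaw is −8.8° with its origin at (0.658, −0.024). The hub is at about (0.627, −0.019), the drawer about 52 mm open and the screw at about 1.68 rad. First move: bring the closed fingers in front of the drawer.

```bash
python3 -m crank '[{"dp":[0.43,0.99,0],"angular":[0,0,3.1]},{"dp":[0.43,0.99,0],"angular":[0,0,3.1]},{"dp":[0.43,0.99,0],"angular":[0,0,3.1]},{"dp":[0.43,0.99,0],"angular":[0,0,3.1]},{"dp":[0.43,0.99,0],"angular":[0,0,3.1]},{"dp":[0.43,0.99,0],"angular":[0,0,3.1]},{"dp":[0.43,0.99,0],"angular":[0,0,3.1]},{"dp":[0.43,0.99,0],"angular":[0,0,3.1]},{"dp":[0.43,0.99,0],"angular":[0,0,3.1]},{"dp":[0.43,0.99,0],"angular":[0,0,3.1]},{"dp":[0.43,0.99,0],"angular":[0,0,3.1]},{"dp":[0.43,0.99,0],"angular":[0,0,3.1]},{"dp":[0.43,0.99,0],"angular":[0,0,3.1]},{"dp":[0.43,0.99,0],"angular":[0,0,3.1]},{"dp":[0.43,0.99,0],"angular":[0,0,3.1]},{"dp":[0.43,0.99,0],"angular":[0,0,3.1]},{"dp":[0.43,0.99,0],"angular":[0,0,3.1]},{"dp":[0.43,0.99,0],"angular":[0,0,3.1]},{"dp":[0.43,0.99,0],"angular":[0,0,3.1]},{"dp":[0.43,0.99,0],"angular":[0,0,3.1]}]' 1 20
```

```text
t: 2.15
tcp_pos: [0.4636, 0.0051, 0.2482]
tool_rot: [0.759, 0.652, -0.0, -0.0]
force: [0.2, 0.1, 0.5]
finger_gap: 0.003
gripper_force: 0.0
```

```bash
python3 -m crank '[{"dp":[0,0,-0.96],"angular":[0,0,0]},{"dp":[0,0,-0.96],"angular":[0,0,0]},{"dp":[0,0,-0.96],"angular":[0,0,0]},{"dp":[0,0,-0.96],"angular":[0,0,0]},{"dp":[0,0,-0.96],"angular":[0,0,0]},{"dp":[0,0,-0.96],"angular":[0,0,0]},{"dp":[0,0,0],"angular":[0,0,0]},{"dp":[0.33,-0.05,0],"angular":[0,0,0]},{"dp":[0.33,-0.05,0],"angular":[0,0,0]},{"dp":[0.33,-0.05,0],"angular":[0,0,0]},{"dp":[0.33,-0.05,0],"angular":[0,0,0]},{"dp":[0.33,-0.05,0],"angular":[0,0,0]},{"dp":[0.33,-0.05,0],"angular":[0,0,0]},{"dp":[0.33,-0.05,0],"angular":[0,0,0]},{"dp":[0,0,0],"angular":[0,0,0]}]'; python3 m.py | grep -E "front|rect"; python3 -c "
from h import *
s=snap('side');cv2.imwrite('pics/s1.png',cv2.resize(s['image'][120:320,180:440],None,fx=3,fy=3))"
```

```text
t: 3.65
tcp_pos: [0.5355, -0.0074, 0.0757]
tool_rot: [0.759, 0.651, 0.001, 0.002]
force: [0.3, 0.0, 0.5]
finger_gap: 0.002
gripper_force: 0.0
top rect mm ((657.7418212890625, -23.58417510986328), (150.1444549560547, 181.47637939453125), 81.27852630615234) z 0.08563701231518017
front ((0.0, 0.0), (0.0, 0.0), 0.0) 0
```

View pics/s1.png

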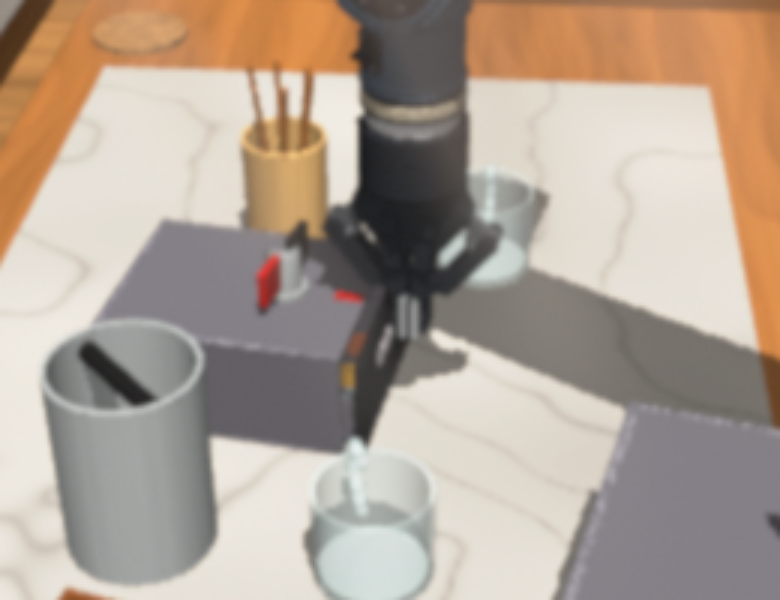

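The side view shows the fingertips (410,315) against the front panel, with the drawer nearly shut: only about 1 cm is still open at (345,370). I'll keep pushing in small steps.

```bash
python3 -m crank '[{"dp":[0.1,-0.015,0],"angular":[0,0,0]},{"dp":[0.1,-0.015,0],"angular":[0,0,0]},{"dp":[0,0,0],"angular":[0,0,0]}]'; python3 -m crank '[{"dp":[0.07,-0.01,0],"angular":[0,0,0]},{"dp":[0.07,-0.01,0],"angular":[0,0,0]},{"dp":[0,0,0],"angular":[0,0,0]}]'
```

```text
t: 4.05
tcp_pos: [0.5386, -0.0076, 0.0754]
tool_rot: [0.759, 0.651, -0.0, -0.0]
force: [-0.2, 0.4, -0.8]
finger_gap: 0.001
gripper_force: 0.2
t: 4.35
tcp_pos: [0.5431, -0.0083, 0.0754]
tool_rot: [0.759, 0.651, 0.0, 0.0]
force: [-0.2, -0.9, -0.9]
finger_gap: 0.001
gripper_force: 0.4
```

```bash
for i in 1; do python3 -m crank '[{"dp":[0.07,-0.01,0],"angular":[0,0,0]},{"dp":[0.07,-0.01,0],"angular":[0,0,0]},{"dp":[0,0,0],"angular":[0,0,0]}]';done;  python3 -m crank '[{"dp":[0.07,-0.01,0],"angular":[0,0,0]},{"dp":[0.07,-0.01,0],"angular":[0,0,0]},{"dp":[0,0,0],"angular":[0,0,0]}]'
```

```text
t: 4.65
tcp_pos: [0.5459, -0.0087, 0.0754]
tool_rot: [0.759, 0.651, -0.001, -0.001]
force: [-3.5, -0.0, 1.2]
finger_gap: 0.004
gripper_force: 2.2
t: 4.95
tcp_pos: [0.546, -0.0087, 0.0754]
tool_rot: [0.759, 0.651, -0.004, -0.004]
force: [-11.6, -1.3, 8.4]
finger_gap: 0.003
gripper_force: 5.9
```

The drawer is at its stop: the position stalled and the force rose. Back off, lift and turn the tool.

```bash
python3 -m crank '[{"dp":[-0.66,0.1,0],"angular":[0,0,0]},{"dp":[-0.66,0.1,0],"angular":[0,0,0]},{"dp":[0,0,1],"angular":[0,0,0]},{"dp":[0,0,1],"angular":[0,0,0]},{"dp":[0,0,1],"angular":[0,0,0]},{"dp":[0,0,0],"angular":[0,0,8]},{"dp":[0,0,0],"angular":[0,0,8]},{"dp":[0,0,0],"angular":[0,0,8]},{"dp":[0,0,0],"angular":[0,0,8]},{"dp":[0,0,0],"angular":[0,0,8]},{"dp":[0,0,0],"angular":[0,0,8]},{"dp":[0,0,0],"angular":[0,0,8]},{"dp":[0,0,0],"angular":[0,0,8]},{"dp":[0,0,0],"angular":[0,0,8]},{"dp":[0,0,0],"angular":[0,0,8]},{"dp":[0,0,0],"angular":[0,0,8]},{"dp":[0,0,0],"angular":[0,0,8]},{"dp":[0,0,0],"angular":[0,0,0]}]'; python3 -c "
from h import *
s=snap('side');cv2.imwrite('pics/s2.png',cv2.resize(s['image'][120:320,180:440],None,fx=3,fy=3))"; python3 m.py | head -7
```

```text
t: 6.75
tcp_pos: [0.5132, -0.0037, 0.166]
tool_rot: [0.025, 1.0, -0.0, 0.002]
force: [-0.0, -0.2, 0.3]
finger_gap: -0.003
gripper_force: 0.0
top rect mm ((653.8074340820312, -23.00641632080078), (150.18235778808594, 189.16648864746094), 81.27767181396484) z 0.08565335304801691
[[549.0, -83.0], [736.0, -112.0], [759.0, 37.0], [572.0, 66.0]]
red [335 180  11   5  34] [0.6325 0.0039 0.121 ] 0.11909815451278905
high z 131 [ 0.6263 -0.0182  0.1195]
wing axis [0.26210885 0.96503831] -0.03967386193453371 0.039446788021714675
front ((0.0, 0.0), (0.0, 0.0), 0.0) 0
cupA [0.507 0.107 0.03 ] [0.586 0.216 0.079]
```

View pics/s2.png

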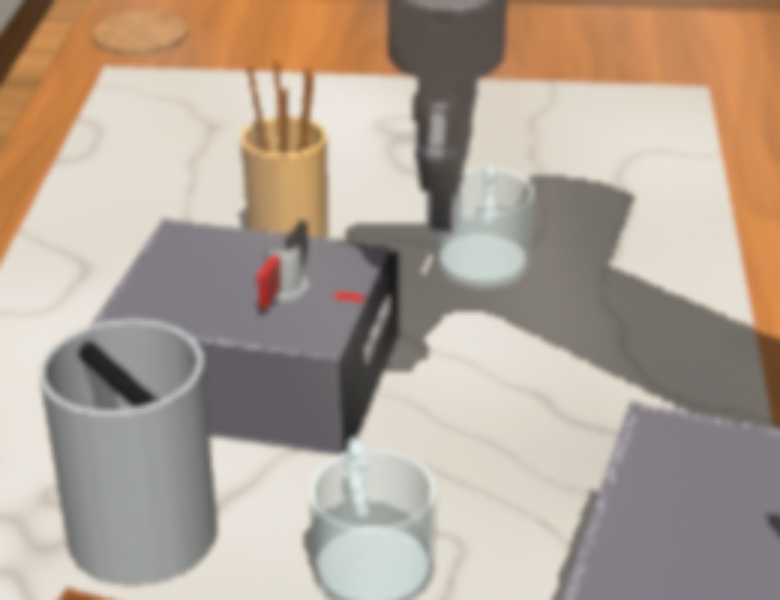

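The drawer is fully shut, with its front flush at (370,340), and the wing screw hasn't moved. Now I'll work out the circle for the stroke.

```bash
cat > arc.py <<'E'
import numpy as np,sys
b0,b1,st,r=map(float,sys.argv[1:5])
b=np.radians(np.arange(b0,b1-.01,-st)); p=r*np.c_[np.cos(b),np.sin(b)]
print('start',(np.array([.6265,-.0185])+p[0]/1000).round(4))
print((np.diff(p,axis=0)/30).round(2).tolist())
E
python3 arc.py 116 -36 8 36
python3 -m crank '[{"dp":[0.81,0.15,0],"angular":[0,0,0]},{"dp":[0.81,0.15,0],"angular":[0,0,0]},{"dp":[0.81,0.15,0],"angular":[0,0,0]},{"dp":[0.81,0.15,0],"angular":[0,0,0]},{"dp":[0,0,0],"angular":[0,0,0]},{"dp":[0,0,-0.83],"angular":[0,0,0]},{"dp":[0,0,-0.83],"angular":[0,0,0]},{"dp":[0,0,0],"angular":[0,0,0]}]'
```

```text
start [0.6107 0.0139]
[[0.16, 0.06], [0.16, 0.04], [0.17, 0.02], [0.17, -0.01], [0.16, -0.03], [0.16, -0.05], [0.15, -0.07], [0.14, -0.09], [0.12, -0.11], [0.11, -0.13], [0.09, -0.14], [0.07, -0.15], [0.05, -0.16], [0.02, -0.17], [0.0, -0.17], [-0.02, -0.17], [-0.05, -0.16], [-0.07, -0.15], [-0.09, -0.14]]
t: 7.65
tcp_pos: [0.6055, 0.0149, 0.1126]
tool_rot: [0.025, 1.0, 0.0, -0.004]
force: [-0.7, -0.3, 0.5]
finger_gap: -0.003
gripper_force: 0.0
```

```bash
python3 -m crank '[{"dp":[0.16,-0.03,0.08],"angular":[0,0,0]},{"dp":[0.16,0.06,0],"angular":[0,0,-4]},{"dp":[0.16,0.04,0],"angular":[0,0,-7]},{"dp":[0.17,0.02,0],"angular":[0,0,-8]},{"dp":[0.17,-0.01,0],"angular":[0,0,-8]},{"dp":[0.16,-0.03,0],"angular":[0,0,-8]},{"dp":[0.16,-0.05,0],"angular":[0,0,-8]},{"dp":[0,0,0],"angular":[0,0,0]}]'; python3 m.py | grep -E "red|wing"
```

```text
t: 8.45
tcp_pos: [0.6437, 0.0143, 0.1198]
tool_rot: [0.39, 0.921, 0.0, 0.001]
force: [-1.2, 0.8, 0.0]
finger_gap: 0.001
gripper_force: 0.5m.py:13: RuntimeWarning: Mean of empty slice
  hi=roi&(Z>.11)&(Z<.135); print('high z',hi.sum(),np.nanmean(W[hi],0).round(4));
m.py:14: RuntimeWarning: Mean of empty slice.
  q=W[hi][:,:2]; q0=q.mean(0); w,V=np.linalg.eigh(np.cov((q-q0).T)); print('wing axis',V[:,1], ((q-q0)@V[:,1]).min(),((q-q0)@V[:,1]).max())
  ret = um.true_divide(
  avg = a.mean(axis, **keepdims_kw)
m.py:14: RuntimeWarning: Degrees of freedom <= 0 for slice
  q=W[hi][:,:2]; q0=q.mean(0); w,V=np.linalg.eigh(np.cov((q-q0).T)); print('wing axis',V[:,1], ((q-q0)@V[:,1]).min(),((q-q0)@V[:,1]).max())
  c *= np.true_divide(1, fact)
  c *= np.true_divide(1, fact)
Traceback (most recent call last):
  File "m.py", line 14, in <module>
    q=W[hi][:,:2]; q0=q.mean(0); w,V=np.linalg.eigh(np.cov((q-q0).T)); print('wing axis',V[:,1], ((q-q0)@V[:,1]).min(),((q-q0)@V[:,1]).max())
                                                                                                 ~~~~~~~~~~~~~~~~~~~^^
ValueError: zero-size array to reduction operation minimum which has no identity
```

```bash
python3 -m crank '[{"dp":[0.14,-0.10,-0.1],"angular":[0,0,-8.5]},{"dp":[0.12,-0.12,0],"angular":[0,0,-8.5]},{"dp":[0.11,-0.13,0],"angular":[0,0,-8.5]},{"dp":[0.09,-0.14,0],"angular":[0,0,-8.5]},{"dp":[0.07,-0.15,0],"angular":[0,0,-8.5]},{"dp":[0.05,-0.16,0],"angular":[0,0,-8]},{"dp":[0.02,-0.17,0],"angular":[0,0,-8]},{"dp":[0,0,0],"angular":[0,0,0]}]'; python3 -c "
from h import *
s=snap('side');cv2.imwrite('pics/s3.png',cv2.resize(s['image'][120:320,180:440],None,fx=3,fy=3))"
```

```text
t: 9.3
tcp_pos: [0.663, -0.0149, 0.1164]
tool_rot: [0.789, 0.614, 0.002, 0.002]
force: [2.2, 0.9, 0.2]
finger_gap: -0.002
gripper_force: 0.7
```

View pics/s3.png

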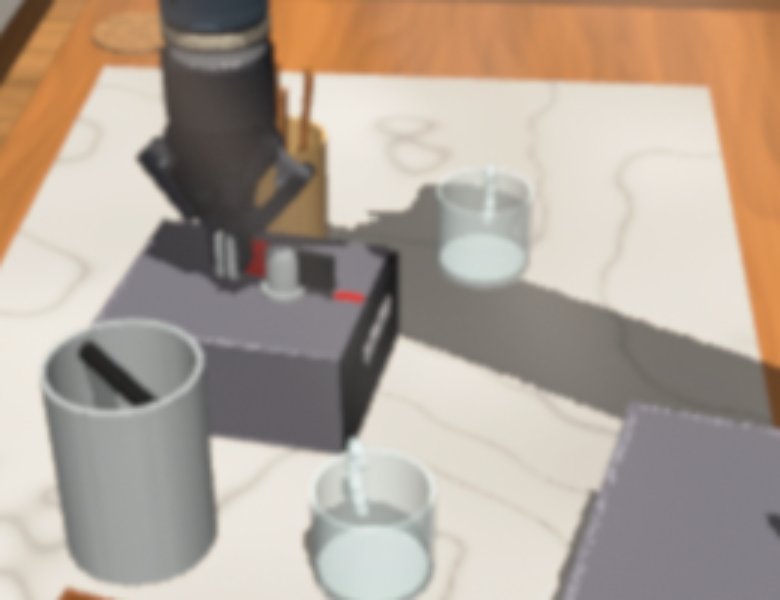

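The fingertip (225,255) is pushing the red wing (255,258), which now points back into the housing; nothing else has moved. I'll continue the stroke.

```bash
python3 -m crank '[{"dp":[0,-0.17,0],"angular":[0,0,-8]},{"dp":[-0.02,-0.17,0],"angular":[0,0,-8]},{"dp":[-0.04,-0.16,0],"angular":[0,0,-8]},{"dp":[-0.06,-0.16,0],"angular":[0,0,-8]},{"dp":[-0.09,-0.14,0],"angular":[0,0,-8]},{"dp":[-0.1,-0.13,0],"angular":[0,0,-8]},{"dp":[0,0,0],"angular":[0,0,0]}]';  python3 -m crank '[{"dp":[-0.12,-0.12,0],"angular":[0,0,-8]},{"dp":[-0.14,-0.1,0],"angular":[0,0,-8]},{"dp":[-0.15,-0.08,0],"angular":[0,0,-8]},{"dp":[-0.16,-0.06,0],"angular":[0,0,-8]},{"dp":[-0.165,-0.03,0],"angular":[0,0,-8]},{"dp":[-0.17,-0.01,0],"angular":[0,0,-8]},{"dp":[0,0,0],"angular":[0,0,0]}]'
```

```text
t: 10.05
tcp_pos: [0.6525, -0.0429, 0.1161]
tool_rot: [0.971, 0.241, 0.001, 0.001]
force: [2.3, 0.5, 0.9]
finger_gap: -0.001
gripper_force: 0.7
t: 10.75
tcp_pos: [0.625, -0.0545, 0.1159]
tool_rot: [0.985, -0.174, 0.001, 0.0]
force: [1.0, 0.6, 0.8]
finger_gap: 0.0
gripper_force: 0.6
```

```bash
python3 -m crank '[{"dp":[-0.17,0.02,0],"angular":[0,0,-7]},{"dp":[-0.16,0.04,0],"angular":[0,0,-7]},{"dp":[-0.155,0.065,0],"angular":[0,0,-7]},{"dp":[-0.145,0.085,0],"angular":[0,0,-7]},{"dp":[-0.13,0.105,0],"angular":[0,0,-5]},{"dp":[0,0,0],"angular":[0,0,0]}]'; python3 -c "
from h import *
print(sense()['q'][5])
s=snap('side');cv2.imwrite('pics/s4.png',cv2.resize(s['image'][150:270,220:400],None,fx=4,fy=4))"
```

```text
t: 11.35
tcp_pos: [0.6021, -0.0452, 0.1155]
tool_rot: [0.895, -0.446, 0.001, 0.0]
force: [0.4, -0.8, 0.9]
finger_gap: 0.001
gripper_force: 0.6
2.2359779536774393
```

View pics/s4.png

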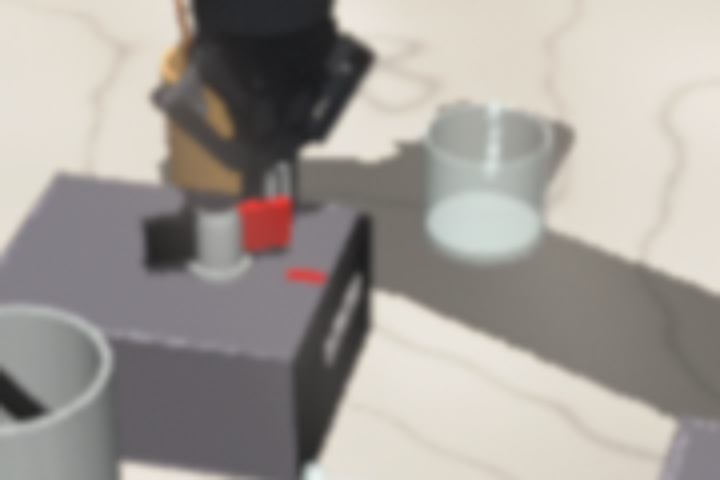

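The red wing (268,222) is still some 25–30° short of the index mark (305,275). I'll carry on gently and watch the force.

```bash
python3 -m crank '[{"dp":[-0.115,0.12,0],"angular":[0,0,-6]},{"dp":[-0.1,0.135,0],"angular":[0,0,-6]},{"dp":[0,0,0],"angular":[0,0,0]}]'; python3 -m crank '[{"dp":[-0.04,0.07,0],"angular":[0,0,-3]},{"dp":[0,0,0],"angular":[0,0,0]}]'; python3 -c "
from h import *
s=snap('top');cv2.imwrite('pics/t5.png',cv2.resize(s['image'][130:250,280:440],None,fx=4,fy=4))"
```

```text
t: 11.7
tcp_pos: [0.5952, -0.0374, 0.1152]
tool_rot: [0.843, -0.538, -0.0, 0.0]
force: [1.9, -1.9, 1.2]
finger_gap: 0.001
gripper_force: 0.5
t: 11.9
tcp_pos: [0.5941, -0.0354, 0.1151]
tool_rot: [0.829, -0.559, -0.0, 0.0]
force: [1.0, -1.1, 1.4]
finger_gap: 0.002
gripper_force: 0.6
```

```bash
python3 -c "
from h import *
s=snap('side');W=pts(s);hsv=cv2.cvtColor(s['image'],cv2.COLOR_BGR2HSV)
m=((hsv[...,0]<8)|(hsv[...,0]>172))&(hsv[...,1]>150)&(W[...,2]>.098)&(abs(W[...,0]-.62)<.08)&(abs(W[...,1]+.02)<.08)
p=np.median(W[m],0);print(m.sum(),p,np.degrees(np.arctan2(p[1]+.0185,p[0]-.6265)))
q=W[m][:,:2];w,V=np.linalg.eigh(np.cov(q.T));print(V[:,1],np.degrees(np.arctan2(*V[::-1,1])))"
```

```text
120 [ 0.60052625 -0.01688661  0.11100907] 176.4455719897892
[-0.99999524  0.00308662] 179.8231492361064
```

```bash
cat > w.py <<'E'
from h import *
s=snap('side');W=pts(s);hsv=cv2.cvtColor(s['image'],cv2.COLOR_BGR2HSV)
m=((hsv[...,0]<8)|(hsv[...,0]>172))&(hsv[...,1]>150)&(W[...,2]>.098)&(abs(W[...,0]-.62)<.08)&(abs(W[...,1]+.02)<.08)
p=np.median(W[m],0);q=W[m][:,:2];w,V=np.linalg.eigh(np.cov(q.T));print(m.sum(),p,np.degrees(np.arctan2(p[1]-.0035+.0185,p[0]-.6265))%360,np.degrees(np.arctan2(*V[::-1,1]))%180)
E
python3 -m crank '[{"dp":[-0.04,0.08,0],"angular":[0,0,-3]},{"dp":[0,0,0],"angular":[0,0,0]}]'; python3 w.py;  python3 -m crank '[{"dp":[-0.03,0.08,0],"angular":[0,0,-2]},{"dp":[0,0,0],"angular":[0,0,0]}]'; python3 w.py
```

```text
t: 12.2
tcp_pos: [0.5929, -0.033, 0.115]
tool_rot: [0.813, -0.582, -0.0, 0.0]
force: [0.6, -0.8, 0.1]
finger_gap: 0.001
gripper_force: 0.6
118 [ 0.60044919 -0.0148716   0.11189744] 179.71760989044014 174.50553638658877
t: 12.45
tcp_pos: [0.592, -0.0305, 0.115]
tool_rot: [0.803, -0.596, -0.0, 0.0]
force: [0.2, -1.6, 0.4]
finger_gap: 0.003
gripper_force: 0.6
115 [ 0.60043313 -0.01274364  0.11177839] 175.0527824706531 169.40002620361196
```

```bash
python3 -m crank '[{"dp":[-0.02,0.06,0],"angular":[0,0,0]},{"dp":[0,0,0],"angular":[0,0,0]}]'; python3 w.py;  python3 -m crank '[{"dp":[-0.02,0.06,0],"angular":[0,0,0]},{"dp":[0,0,0],"angular":[0,0,0]}]'; python3 w.py
```

```text
t: 12.7
tcp_pos: [0.592, -0.0297, 0.1151]
tool_rot: [0.803, -0.596, 0.001, 0.001]
force: [1.2, -4.5, -0.6]
finger_gap: 0.001
gripper_force: 2.2
117 [ 0.60001544 -0.0123588   0.11165054] 174.30493974919662 169.48615954019294
t: 12.95
tcp_pos: [0.592, -0.0294, 0.1152]
tool_rot: [0.803, -0.596, 0.002, 0.001]
force: [1.5, -9.7, -1.6]
finger_gap: -0.002
gripper_force: 4.4
117 [ 0.60038399 -0.0121659   0.11134133] 173.80651156267118 169.74487716262738
```

The screw is at its stop: the force is rising while the wing stays put. I'll back away from the wing (−y, slightly +x), lift and check.

```bash
python3 -m crank '[{"dp":[-0.05,-0.2,0],"angular":[0,0,0]},{"dp":[-0.05,-0.2,0],"angular":[0,0,0]},{"dp":[0,0,1],"angular":[0,0,0]},{"dp":[0,0,1],"angular":[0,0,0]},{"dp":[-0.6,0,1],"angular":[0,0,0]},{"dp":[-1,0,1],"angular":[0,0,0]},{"dp":[-1,0,0],"angular":[0,0,0]},{"dp":[-1,0,0],"angular":[0,0,0]},{"dp":[-1,0,0],"angular":[0,0,0]},{"dp":[0,0,0],"angular":[0,0,0]},{"dp":[0,0,0],"angular":[0,0,0]},{"dp":[0,0,0],"angular":[0,0,0]}]'; python3 m.py; python3 -c "
import cv2
from h import *
s=snap('top');cv2.imwrite('pics/t6.png',cv2.resize(s['image'][110:270,230:470],None,fx=3.3,fy=3.3))"
```

```text
t: 14.2
tcp_pos: [0.4509, -0.039, 0.2353]
tool_rot: [0.802, -0.597, 0.001, -0.0]
force: [1.2, 0.7, -0.7]
finger_gap: -0.002
gripper_force: 0.0
top rect mm ((653.8543090820312, -23.101165771484375), (150.42401123046875, 190.30848693847656), 81.49402618408203) z 0.0855344580160744
[[549.0, -83.0], [737.0, -112.0], [759.0, 37.0], [571.0, 65.0]]
red [346 190   5  21  49] [ 0.5957 -0.0161  0.085 ] 0.11758182016289398
high z 124 [ 0.6267 -0.0184  0.1204]
wing axis [-0.98814653  0.1535136 ] -0.04037817742354003 0.039123564632878555
front ((0.0, 0.0), (0.0, 0.0), 0.0) 0
cupA [0.508 0.107 0.03 ] [0.586 0.216 0.078]
cupB [ 0.449 -0.275  0.03 ] [ 0.528 -0.163  0.078]
tube [0.652 0.105 0.03 ] [0.752 0.205 0.148]
stir [ 0.62  -0.26   0.031] [ 0.691 -0.189  0.163]
```

View pics/t6.png

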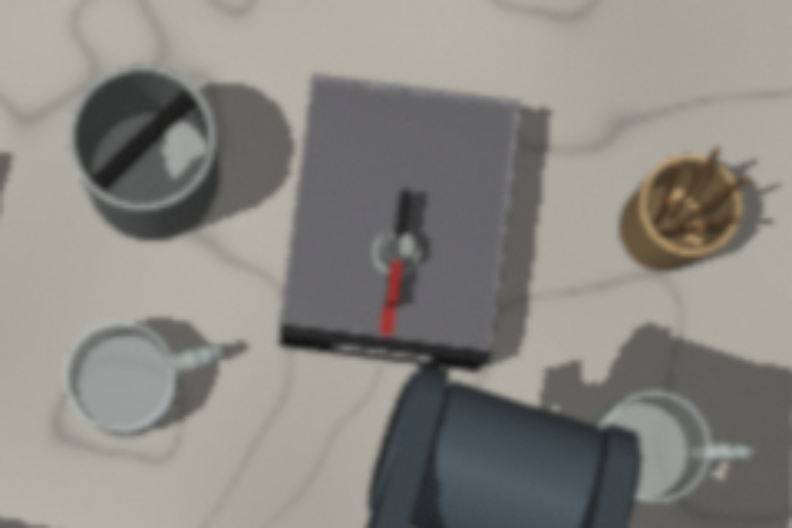

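The red wing (395,285) lines up with the red mark (388,320), at 171.2° as intended. The drawer is flush and all four bystanders are where they started.

```bash
python3 -c "
from h import *
print(order.sign_off())"
```

```text
the job is handed in; nothing more can be done
None
```

The job is handed in: the drawer is shut, the wing screw is tightened to its stop with the red wing on the red mark, and the bystanders haven't moved; the hand-in returned no verdict.

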